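Turn the carousel and fetch the second drum for the case

TASK

Turn the revolving carousel by its posts until the compartment with the black ribbed drum stands in the middle of the open front, out from under the clear cover, with the drum still standing in it. Then lift the drum out and stand it upright in the empty pocket of the instrument case, beside the drum already there. Leave the other parts standing in the carousel and the drum in the case where it is.

Things in the scene. Friction and masses are not known exactly. Their poses are not given: they have to be found in the camera images.
- hub (a point): Centre of the round white turntable (320 mm across), on its upper face, 35 mm above the bench. It turns either way about the vertical through this point with light friction (about 1 N at a post) and stays where left. A cross of dividers 22 mm high, 5 mm thick makes four open compartments; the round hub in the middle is 44 mm across, 34 mm high.
- turntable (a joint): Angle turned by the turntable since the start (rad), 0 at the start, growing anticlockwise seen from above; no stop within nearly two full turns.
- post_a (a point): Top of an upright round steel post, 14 mm thick, standing 63 mm above the turntable face (top 98 mm above the bench), fixed 145 mm from the turntable's centre. There is one at the outer end of each divider: four, 90 degrees apart, half-way between compartments, for turning the table by pushing or pinching. This one is next to the drum's compartment, on its anticlockwise side.
- post_b (a point): Top of the next post, 90 degrees anticlockwise of post_a.
- post_c (a point): Top of the post 90 degrees anticlockwise of post_b.
- post_d (a point): Top of the post 90 degrees anticlockwise of post_c.
- compartment (a point): Point on the turntable face, 100 mm from its centre, in the middle of the compartment that holds the ribbed drum; it turns with the table.
- bay (a point): Fixed point in the middle of the carousel's open front, at the height of the turntable face, 100 mm from the turntable's centre: where the compartment must be brought. The frame's +x points to the turntable's centre.
- stand: Fixed carousel stand: grey 360 mm square base plate, 14 mm thick; origin under its centre, +x towards its back, -x its open front. A fixed clear dust cover with thin aluminium edges (roof underside 132 mm, top 138 mm above the bench, closed at sides and back) covers it from 15 mm behind the turntable's centre to the back. In front of that it is open above.
- case: Fixed open black instrument case, 248 (x) x 168 (y) mm, 62 mm high; origin under its centre. Two 62 mm square pockets in its foam lie 55 mm either side of the centre along x, floors 25 mm and foam top 60 mm above the bench; one holds a drum, the other is empty. Its lid lies open flat beyond the +y side, top 60 mm above the bench; a carrying handle is on the -y side.
- drum_center (a point): Centre (half-way up) of the ribbed drum to fetch: a black round cylinder, 44 mm across, 80 mm high, three thin rings round it, about 0.16 kg, standing upright in its compartment. The only round thing on the carousel; it begins under the dust cover. z is its long axis.
- pad_top (a point): Centre of the upper face (29 mm above the bench) of a 56 mm square, 4 mm cork pad lying on the floor of the case's empty pocket. The drum must stand on it.
- drum2_center (a point): Centre of a second drum of the same shape, standing in the other pocket of the case, on the pocket's bare floor. Bystander.
- block_center (a point): Centre of a black square block, 50 x 50 x 60 mm, standing in another compartment. Bystander.
- bracket_base (a point): Centre of the underside of an aluminium angle bracket, foot 60 x 40 mm, upright flange 63 mm high in all, standing in another compartment. Bystander.
- bar_center (a point): Centre of a flat aluminium bar, 30 x 70 mm, 35 mm high, lying in another compartment. Bystander.
There are look-alikes about, which are no part of the job. Leave any orange or red look-alike of the part that bears bracket_base alone. What is shaped like the part that bears bar_center but blue or orange is not meant.

How it is judged (in metres and radians):
On the way:
1. the drum's compartment has been turned to the middle of the open front, with the drum still standing in it, and the turntable is still (horizontal distance between compartment and bay below 0.04 m and horizontal distance between drum_center and compartment below 0.045 m and angle between drum_center's own z axis and vertical below 0.15 rad and height (world z) of drum_center below 0.085 m and velocity of joint turntable between -0.1 and 0.1 rad/s), for 0.2 s.
At the end, for the whole second after the job is handed in: The drum stands upright (within 7 degrees), at rest on the pad in the empty pocket, within 15 mm of its middle; the other drum is upright within 20 mm of its start; block, bracket and bar stand untilted (11 degrees) on the turntable, each within 150 mm of its centre (horizontal distance between drum_center and pad_top below 0.015 m and z of drum_center in the frame of pad_top between 0.034 and 0.046 m and angle between each of drum_center, drum2_center's own z axis and vertical below 0.12 rad and linear speed of drum below 0.02 m/s and distance of drum2_center from where it was at the start of the episode below 0.02 m and horizontal distance between each of block_center, bracket_base, bar_center and hub below 0.15 m and angle between each of block_center, bracket_base, bar_center's own z axis and vertical below 0.2 rad); the robot touches nothing.
It fails at once if a part in the carousel, or the drum already in the case, is knocked over (angle between any of block_center, bracket_base, bar_center, drum2_center's own z axis and vertical above 0.5 rad).
It fails at once if the drum already in the case is taken out or pushed away (distance of drum2_center from where it was at the start of the episode above 0.03 m).
It also fails if it takes over 72 s, if anything falls off the work surface, if the arm or the gripper's body presses on something with over 40 N, if the wrist force passes 120 N, or if a joint passes its speed limit or range.

ROBOT

A 6-joint arm with a two-finger parallel gripper is mounted at the origin on the work surface. World frame = base frame: x ahead of the robot, y to its left, z up, the work surface at z = 0. Lengths are in m, angles in degrees, forces in N, time in s.
With the tool pointing down it reaches from about 0.3 to 0.775 m from the base axis. Payload 14.6 kg.
Tool frame: the origin (TCP) lies at the very end of the fingers, on their centre line; the grasp point (between the pads) lies 19 mm behind it; z points along the fingers, y is the line along which they close (so a half turn about z gives the same grasp; the last joint's range is limited). The gripper opens to 94 mm and grips with 3 to 60 N. Pads are 16 mm wide; open, the fingers measure 119 mm over their backs; the gripper's body (75 mm by 177 mm) begins 78 mm behind the grasp point.
Start: joints at [-80.42, 17.183, 87.147, -0, 75.671, -3.816], TCP at [0.127, -0.535, 0.205] pointing down, gripper open.
Joint ranges: [-173.82, 173.82], [-45.26, 126.66], [13.44, 144.39], [-59.66, 239.66], [0, 175.72], [-146.38, 146.38]. Speed limits (degrees/s): [127.2, 127.2, 147.25, 180, 180, 180].

INTERFACE

Orientations are given as [roll, pitch, yaw] about the fixed x, y, z axes, in that order (R = Rz(yaw) Ry(pitch) Rx(roll)).
In Python, from station import r, optics, ticket, recognise, mark_of gives the robot as it stands.
- The arm moves only by the tool move_arm, never from a script. Its argument "deltas" is a list of rows, each a list of 3 entries, a list of its own where there are three numbers: the shift along the tool's x, y, z scaled (see below), then the turn, a rotation vector about the tool's x, y, z scaled (see below), then the closure, from -1 (fully open) to 1 (shut), so that 0 is half open. In form: [[[dx, dy, dz], [ax, ay, az], fingers], ...]. A call has 1 to 20 rows; each row shifts and turns the commanded pose from where the row before left it, along the tool's axes as they then stand; what a row does not reach is not made up. The controller multiplies each number of a shift by 0.3 m and each number of a turn by 45 degrees. A row lasts 1/8 s, in which the tool goes at most 62.5 mm and 10.7 degrees, less where a joint would pass 70% of its speed; a pose out of reach is approached as far as the arm can. A call with a number of a shift or a turn outside -1 to 1 is refused whole. A call with a gripper value outside its range is refused whole. The fingers move at their own pace and stop on an object; "grip_force" is the grip in N (left out, the last holds). Time passes only in rows, so rows that do not move let the fingers close. It gives the time, the measured TCP pose, the force, the opening and the grip force at its end, in the units of the state.
- r.sense(): the state, without advancing time (a new reading comes with each control period).
- optics.get_image(name): name is "scene" or "top" or "wrist"; returns a dict with "image" (400x640x3 uint8, blue, green, red), "mtx" (3x3 intrinsics, pixels), "world_to_cam" (4x4, takes a point from world to camera coordinates); the wrist camera has in their place "T_tool_cam" (4x4, takes a point from camera to tool coordinates, whose origin is the TCP and whose axes are the flange's). Camera axes: x right, y down, z forward; pixel columns grow to the right and rows downward; lengths in m; the calibration is good to about 2 mm. A picture is of the moment at which its call begins: read the wrist's pose just before it. There is no depth.
- ticket.job_done(): hands the job in; it is judged then, once.
Trained networks look in the newest picture that a camera, given by its name, has taken for a name from the list of things; names that differ only in an ending like _2 or _b are one class to them, and where a whole thing is asked for, a point or a joint stands for the part that bears it (a point fixed in the world has none). Each returns a list of dicts, best first, with "confidence" (0 to 1); they miss things now and then, are a little off and sometimes report something else, mostly with a low value. They report only what shows in the picture. A call takes as long as a camera call. They do not tell look-alikes from the thing itself.
- recognise(target, camera): "location" ([row, column] in pixels, amid what is visible of it).
- mark_of(target, camera): "location" ([row, column] in pixels: a listed point, or the origin of a listed thing).
The state is a dict: "time": time; "qpos": joint angles; "joint_vel": joint speeds; "joint_efforts": joint torques, N m; "tcp_pos": TCP position; "ee_rot": TCP orientation; "force": force on the tool from outside, world axes, zero at the start; "moment": the same for the moment, N m; "finger_gap": finger opening in m; "grasp_force": force on a finger pad.
Only numpy, scipy, OpenCV 4.12 (cv2) and the standard library are available. Lean on these libraries where they do the work, as an engineer would, in place of code of your own. Each camera call takes 0.05 s, during which the arm holds its last target. There are 200 camera calls.

## Working session

There is one attempt and no reset: what is moved stays moved. The work goes in short steps, Python scripts to look and compute and a tool call to move; the robot and the scene stay as the last step left them, time stands still between calls to the robot, and variables do not carry over. Pictures are saved under pics/ and viewed, at most 10 in all, crops included, and the job is handed in when it is done.

Besides the shell and the picture viewer there is one more tool, called after "Request:" by a JSON object that holds its "fn" and its "kwargs". move_arm: Moves the arm, as the interface text tells. Its arguments: {"type":"object","properties":{"deltas":{"type":"array"},"grip_force":{"type":"number"}},"required":["deltas"]}

```bash
mkdir -p pics; cat > h.py <<'E'
import numpy as np,cv2
from station import r,optics,ticket,recognise,mark_of
from scipy.spatial.transform import Rotation as Ro
def cam(n):
    s=r.sense(); d=optics.get_image(n); K=np.array(d['mtx'])
    if n=='wrist':
        T=np.eye(4);T[:3,:3]=Ro.from_euler('xyz',s['ee_rot'],degrees=True).as_matrix();T[:3,3]=s['tcp_pos']
        M=np.linalg.inv(T@np.array(d['T_tool_cam']))
    else: M=np.array(d['world_to_cam'])
    return d['image'],K,M
def ray(K,M,rc,z):
    v=np.linalg.inv(K)@[rc[1],rc[0],1]; R=M[:3,:3]; c=-R.T@M[:3,3]; d=R.T@v
    return c+d*(z-c[2])/d[2]
def proj(K,M,p):
    q=K@(M[:3,:3]@np.array(p)+M[:3,3]); return (q[:2]/q[2])[::-1]
E
python3 - <<'E'
from h import *
Z=dict(hub=.035,post_a=.098,post_b=.098,post_c=.098,post_d=.098,bay=.035,compartment=.035,stand=0,case=0,drum_center=.075,pad_top=.029,drum2_center=.065,block_center=.065,bracket_base=.035,bar_center=.0525)
s=r.sense();print(s)
for n in ['top','scene']:
    im,K,M=cam(n);cv2.imwrite(f'pics/{n}0.png',im)
    for t in Z:
        print(n,t,[(np.round(x['location']).tolist(),round(x['confidence'],2),ray(K,M,x['location'],Z[t])[:2].round(3).tolist()) for x in mark_of(t,n)[:4]])
E
```

```text
{'time': 0.0, 'qpos': array([-8.04197526e+01,  1.72183081e+01,  8.71791620e+01, -9.65673975e-04,
        7.56701815e+01, -3.81569516e+00]), 'joint_vel': array([ 0.02635036, -0.01242721, -0.05837255,  0.05990297,  0.03770394,
       -0.00161949]), 'joint_efforts': array([ 1.55539987e-03, -5.31806445e+01, -3.52734089e+01,  7.09376112e-02,
        2.44841102e-02, -9.99825852e-05]), 'tcp_pos': array([ 0.12737565, -0.53478491,  0.20486908]), 'ee_rot': array([-1.79932436e+02, -3.56875032e-03,  1.33961800e+01]), 'force': array([-0.132122  , -0.26450475, -0.34406612]), 'moment': array([ 0.01399185, -0.01286683,  0.05020246]), 'grasp_force': 0.0, 'finger_gap': 0.09396390845707571}
top hub [([165.0, 388.0], 0.95, [0.641, -0.187]), ([226.0, 216.0], 0.39, [0.48, 0.25])]
top post_a [([217.0, 416.0], 0.87, [0.499, -0.242]), ([187.0, 339.0], 0.84, [0.571, -0.055]), ([225.0, 214.0], 0.34, [0.476, 0.242])]
top post_b [([217.0, 416.0], 0.87, [0.499, -0.242]), ([187.0, 339.0], 0.84, [0.571, -0.055]), ([225.0, 214.0], 0.34, [0.476, 0.242])]
top post_c [([217.0, 416.0], 0.87, [0.499, -0.242]), ([187.0, 3
[... 1389 characters left out ...]
e stand [([217.0, 259.0], 0.97, [0.635, -0.184])]
scene case [([258.0, 390.0], 0.57, [0.53, 0.258])]
scene drum_center []
scene pad_top [([240.0, 398.0], 0.53, [0.475, 0.254]), ([208.0, 256.0], 0.4, [0.627, -0.198])]
scene drum2_center [([262.0, 386.0], 0.55, [0.582, 0.266])]
scene block_center [([227.0, 276.0], 0.74, [0.664, -0.081]), ([260.0, 390.0], 0.62, [0.571, 0.27]), ([165.0, 265.0], 0.59, [0.483, -0.267])]
scene bracket_base [([143.0, 278.0], 0.68, [0.354, -0.311]), ([192.0, 239.0], 0.56, [0.608, -0.288]), ([152.0, 304.0], 0.48, [0.339, -0.204])]
scene bar_center [([312.0, 300.0], 0.78, [0.844, 0.138]), ([195.0, 283.0], 0.65, [0.545, -0.144]), ([123.0, 298.0], 0.65, [0.247, -0.298])]
```

View pics/top0.png

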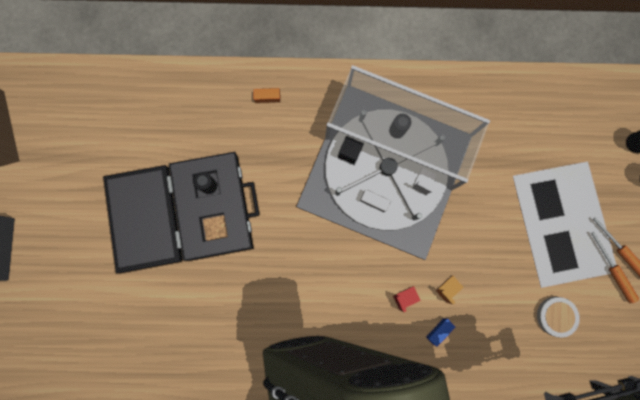

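View pics/scene0.png

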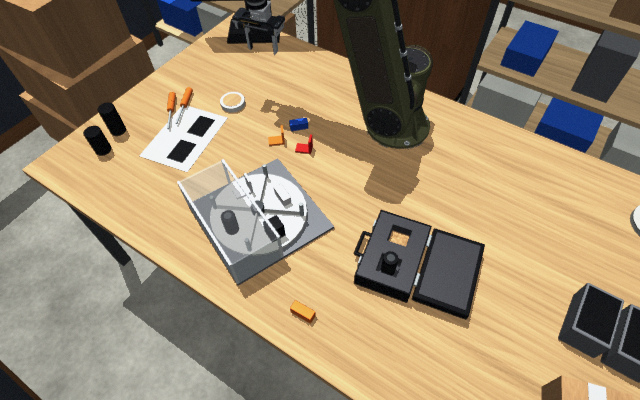

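The top view shows the hub near (388,165), the drum under the cover at (401,124) and the front posts at (416,217) and (339,192). The empty pocket is at (214,226). The front compartment holds the bar, so the drum needs about a 180° turn. I plan two 90° strokes, pinching the post with the tool aligned to the stand (yaw about -20.4°).

Request:
{"fn": "move_arm", "kwargs": {"deltas": [[[0,0,0],[0,0,0.188],0],[[0,0,0],[0,0,0.188],0],[[0,0,0],[0,0,0.188],0],[[0,0,0],[0,0,0.188],0],[[0.082,-0.133,0],[0,0,0],0],[[0.082,-0.133,0],[0,0,0],0],[[0.082,-0.133,0],[0,0,0],0],[[0.082,-0.133,0],[0,0,0],0],[[0.082,-0.133,0],[0,0,0],0],[[0.082,-0.133,0],[0,0,0],0],[[0.082,-0.133,0],[0,0,0],0],[[0.082,-0.133,0],[0,0,0],0],[[0.082,-0.133,0],[0,0,0],0],[[0.082,-0.133,0],[0,0,0],0],[[0,0,0],[0,0,0],0]], "grip_force": 10}}

```text
time: 3.48
tcp_pos: [0.4989, -0.2452, 0.2051]
ee_rot: [-180.0, 0.0, -20.3]
force: [-0.2, -0.1, 0.2]
finger_gap: 0.047
grasp_force: 0.0
```

```bash
cat > look.py <<'E'
from h import *
import sys
Z=dict(hub=.035,post_a=.098,bay=.035,drum_center=.075,block_center=.065,bracket_base=.035,bar_center=.0525,stand=0,pad_top=.029,drum2_center=.065,case=0,compartment=.035)
def look(names,cams,pic=None):
    s=r.sense();print(round(s['time'],2),s['tcp_pos'].round(4),s['ee_rot'].round(2),s['force'].round(1),round(s['finger_gap'],4))
    for n in cams:
        im,K,M=cam(n)
        if pic: cv2.imwrite(f'pics/{pic}_{n}.png',im)
        for t in names:
            print(n,t,[(np.round(x['location']).tolist(),round(x['confidence'],2),ray(K,M,x['location'],Z[t])[:2].round(4).tolist()) for x in mark_of(t,n)[:4]])
if __name__=='__main__': look(sys.argv[2].split(','),sys.argv[1].split(','),sys.argv[3] if len(sys.argv)>3 else None)
E
python3 look.py wrist post_a,hub,bay,stand,drum_center w1
```

```text
3.48 [ 0.4989 -0.2452  0.2051] [-1.7998e+02  2.0000e-02 -2.0260e+01] [-0.2 -0.1  0.2] 0.047
wrist post_a [([186.0, 317.0], 0.94, [0.5076, -0.2514]), ([201.0, 101.0], 0.6, [0.5641, -0.0561])]
wrist hub [([84.0, 214.0], 0.6, [0.6335, -0.1834]), ([79.0, 311.0], 0.16, [0.6034, -0.28])]
wrist bay []
wrist stand []
wrist drum_center []
```

View pics/w1_wrist.png

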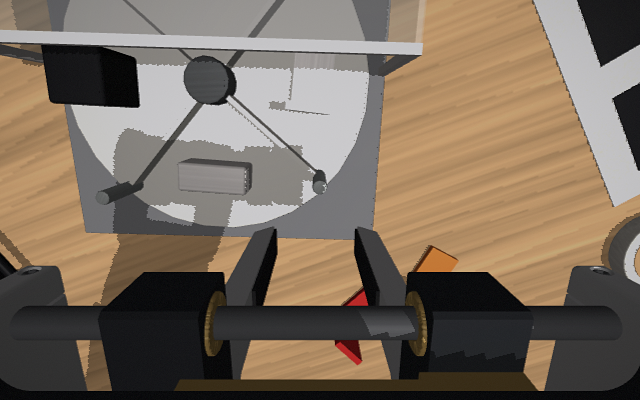

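The wrist view shows post tops at (319,187) and (102,198) and the cover edge tilted about 1.6°. That gives hub ≈ (0.634,-0.183), stand yaw ≈ -21.5°, and a table offset of about 5°. Next I pinch the right-hand post while computing the arc.

Request:
{"fn": "move_arm", "kwargs": {"deltas": [[[0.035,0.015,0.05],[0,0,0],0],[[0,0,0.13],[0,0,0],0],[[0,0,0.13],[0,0,0],0],[[0,0,0.09],[0,0,0],0],[[0,0,0.05],[0,0,0],0],[[0,0,0],[0,0,0],1],[[0,0,0],[0,0,0],1],[[0,0,0],[0,0,0],1],[[0,0,0],[0,0,0],1]], "grip_force": 12}}

```text
time: 4.9
tcp_pos: [0.5067, -0.2548, 0.0714]
ee_rot: [-180.0, -0.2, -20.4]
force: [6.3, 4.3, 0.5]
finger_gap: 0.0136
grasp_force: 12.0
```

```bash
cat > arc.py <<'E'
from h import *
import sys
hub=np.array(eval(sys.argv[1]));tot=float(sys.argv[2]);n=int(sys.argv[3])
s=r.sense();p=s['tcp_pos'][:2];print(p,s['ee_rot'],s['force'],s['finger_gap'])
v=p-hub;a=np.arctan2(v[1],v[0]);R=np.hypot(*v);print('R',R,'ang',np.degrees(a)%360)
y=np.radians(s['ee_rot'][2]);ex=np.array([np.cos(y),np.sin(y)]);ey=np.array([np.sin(y),-np.cos(y)])
w=np.minimum(1,np.minimum(np.arange(1,n+1),np.arange(n,0,-1))/4.);c=np.r_[0,np.cumsum(w)]/w.sum()
P=hub+R*np.c_[np.cos(a+np.radians(tot)*c),np.sin(a+np.radians(tot)*c)]
D=np.diff(P,axis=0)/.3
print([[round(d@ex,3),round(d@ey,3)] for d in D])
E
python3 arc.py '[.634,-.183]' -95 20
```

```text
[ 0.50669268 -0.25475968] [-1.79958228e+02 -1.71061283e-01 -2.04406033e+01] [6.29253089 4.27917606 0.48675267] 0.013562644077239481
R 0.1461389969812374 ang 209.408776282424
[[np.float64(-0.009), np.float64(-0.008)], [np.float64(-0.017), np.float64(-0.016)], [np.float64(-0.025), np.float64(-0.026)], [np.float64(-0.03), np.float64(-0.037)], [np.float64(-0.026), np.float64(-0.04)], [np.float64(-0.022), np.float64(-0.042)], [np.float64(-0.018), np.float64(-0.044)], [np.float64(-0.013), np.float64(-0.046)], [np.float64(-0.009), np.float64(-0.047)], [np.float64(-0.004), np.float64(-0.047)], [np.float64(0.0), np.float64(-0.047)], [np.float64(0.005), np.float64(-0.047)], [np.float64(0.01), np.float64(-0.047)], [np.float64(0.014), np.float64(-0.045)], [np.float64(0.018), np.float64(-0.044)], [np.float64(0.023), np.float64(-0.042)], [np.float64(0.027), np.float64(-0.039)], [np.float64(0.022), np.float64(-0.028)], [np.float64(0.016), np.float64(-0.018)], [np.float64(0.008), np.float64(-0.008)]]
```

Request:
{"fn": "move_arm", "kwargs": {"deltas": [[[-0.009,-0.008,0],[0,0,0],1],[[-0.017,-0.016,0],[0,0,0],1],[[-0.025,-0.026,0],[0,0,0],1],[[-0.03,-0.037,0],[0,0,0],1],[[-0.026,-0.04,0],[0,0,0],1],[[-0.022,-0.042,0],[0,0,0],1],[[-0.018,-0.044,0],[0,0,0],1],[[-0.013,-0.046,0],[0,0,0],1],[[-0.009,-0.047,0],[0,0,0],1],[[-0.004,-0.047,0],[0,0,0],1],[[0,-0.047,0],[0,0,0],1],[[0.005,-0.047,0],[0,0,0],1],[[0.01,-0.047,0],[0,0,0],1],[[0.014,-0.045,0],[0,0,0],1],[[0.018,-0.044,0],[0,0,0],1],[[0.023,-0.042,0],[0,0,0],1],[[0.027,-0.039,0],[0,0,0],1],[[0.022,-0.028,0],[0,0,0],1],[[0.016,-0.018,0],[0,0,0],1],[[0.008,-0.008,0],[0,0,0],1]]}}

```text
time: 7.4
tcp_pos: [0.5725, -0.0498, 0.0702]
ee_rot: [180.0, 0.0, -20.4]
force: [-1.2, -1.6, 1.9]
finger_gap: 0.0137
grasp_force: 12.0
```

Request:
{"fn": "move_arm", "kwargs": {"deltas": [[[0,0,0],[0,0,0],0],[[0,0,0],[0,0,0],0],[[0,0,-0.1],[0,0,0],0],[[0,0,-0.17],[0,0,0],0],[[0,0,-0.17],[0,0,0],0],[[0,0.08,0],[0,0,0],0],[[0,0.14,0],[0,0,0],0],[[0,0.14,0],[0,0,0],0],[[0,0.14,0],[0,0,0],0],[[0,0.14,0],[0,0,0],0],[[0,0.04,0],[0,0,0],0],[[0,0,0],[0,0,0],0]]}}

```text
time: 8.9
tcp_pos: [0.501, -0.2412, 0.2024]
ee_rot: [-180.0, 0.0, -20.5]
force: [0.3, 0.2, -0.3]
finger_gap: 0.047
grasp_force: 0.0
```

```bash
python3 look.py wrist,top post_a,hub,drum_center,bracket_base w2
```

```text
8.9 [ 0.501  -0.2412  0.2024] [-1.7999e+02  1.0000e-02 -2.0500e+01] [ 0.3  0.2 -0.3] 0.047
wrist post_a [([201.0, 315.0], 0.63, [0.498, -0.2408]), ([191.0, 95.0], 0.55, [0.5778, -0.0541])]
wrist hub [([85.0, 217.0], 0.91, [0.6339, -0.1834]), ([179.0, 222.0], 0.35, [0.5419, -0.1461])]
wrist drum_center []
wrist bracket_base [([269.0, 431.0], 0.6, [0.3524, -0.3364]), ([310.0, 362.0], 0.59, [0.3289, -0.2405]), ([178.0, 218.0], 0.58, [0.5447, -0.1433])]
top post_a [([216.0, 414.0], 0.75, [0.5014, -0.2388]), ([186.0, 335.0], 0.7, [0.5724, -0.0458])]
top hub [([168.0, 390.0], 0.55, [0.6316, -0.1916])]
top drum_center [([177.0, 432.0], 0.54, [0.6018, -0.2897])]
top bracket_base [([203.0, 377.0], 0.88, [0.5423, -0.157])]
```

View pics/w2_wrist.png

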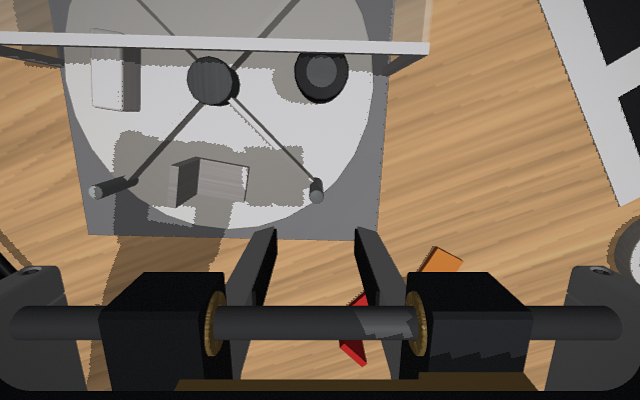

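The bracket is now at the front and the drum at right (321,75). The next post is at (317,195), right under the gripper.

Request:
{"fn": "move_arm", "kwargs": {"deltas": [[[0,0.005,0.08],[0,0,0],0],[[0,0,0.13],[0,0,0],0],[[0,0,0.13],[0,0,0],0],[[0,0,0.07],[0,0,0],0],[[0,0,0.03],[0,0,0],0],[[0,0,0],[0,0,0],1],[[0,0,0],[0,0,0],1],[[0,0,0],[0,0,0],1],[[0,0,0],[0,0,0],1]], "grip_force": 12}}

```text
time: 10.52
tcp_pos: [0.501, -0.2425, 0.071]
ee_rot: [-180.0, -0.1, -20.4]
force: [2.5, 1.6, 3.1]
finger_gap: 0.0139
grasp_force: 12.0
```

```bash
python3 arc.py '[.634,-.183]' -91.3 20|sed 's/np.float64//g'
```

```text
[ 0.5010403  -0.24254874] [-1.79990456e+02 -8.09254911e-02 -2.04432145e+01] [2.47020234 1.60487869 3.08444425] 0.013887165512108118
R 0.14568573810760677 ang 204.1262025456505
[[(-0.008), (-0.008)], [(-0.015), (-0.017)], [(-0.021), (-0.027)], [(-0.025), (-0.038)], [(-0.022), (-0.04)], [(-0.018), (-0.042)], [(-0.014), (-0.043)], [(-0.01), (-0.044)], [(-0.006), (-0.045)], [(-0.001), (-0.045)], [(0.003), (-0.045)], [(0.007), (-0.045)], [(0.011), (-0.044)], [(0.015), (-0.043)], [(0.019), (-0.041)], [(0.023), (-0.039)], [(0.027), (-0.037)], [(0.022), (-0.026)], [(0.016), (-0.016)], [(0.008), (-0.008)]]
```

Request:
{"fn": "move_arm", "kwargs": {"deltas": [[[-0.008,-0.008,0],[0,0,0],1],[[-0.015,-0.017,0],[0,0,0],1],[[-0.021,-0.027,0],[0,0,0],1],[[-0.025,-0.038,0],[0,0,0],1],[[-0.022,-0.04,0],[0,0,0],1],[[-0.018,-0.042,0],[0,0,0],1],[[-0.014,-0.043,0],[0,0,0],1],[[-0.01,-0.044,0],[0,0,0],1],[[-0.006,-0.045,0],[0,0,0],1],[[-0.001,-0.045,0],[0,0,0],1],[[0.003,-0.045,0],[0,0,0],1],[[0.007,-0.045,0],[0,0,0],1],[[0.011,-0.044,0],[0,0,0],1],[[0.015,-0.043,0],[0,0,0],1],[[0.019,-0.041,0],[0,0,0],1],[[0.023,-0.039,0],[0,0,0],1],[[0.027,-0.037,0],[0,0,0],1],[[0.022,-0.026,0],[0,0,0],1],[[0.016,-0.016,0],[0,0,0],1],[[0.008,-0.008,0],[0,0,0],1]]}}

```text
time: 13.02
tcp_pos: [0.5764, -0.0488, 0.0702]
ee_rot: [180.0, 0.0, -20.4]
force: [-2.0, -1.5, -3.5]
finger_gap: 0.0136
grasp_force: 12.0
```

Request:
{"fn": "move_arm", "kwargs": {"deltas": [[[0,0,0],[0,0,0],0],[[0,0,0],[0,0,0],0],[[0,0,-0.1],[0,0,0],0],[[0,0,-0.17],[0,0,0],0],[[0,0,-0.17],[0,0,0],0],[[-0.1,0.08,0],[0,0,0],-1],[[-0.1,0.13,0],[0,0,0],-1],[[0,0.1,0],[0,0,0],-1],[[0,0.03,0],[0,0,0],-1],[[0,0,0],[0,0,0],-1]]}}

```text
time: 14.28
tcp_pos: [0.4846, -0.1236, 0.2025]
ee_rot: [-180.0, -0.0, -20.5]
force: [0.7, 0.2, -0.4]
finger_gap: 0.0925
grasp_force: 0.0
```

```bash
python3 look.py wrist,top,scene post_a,hub,drum_center,bay,compartment w3
```

```text
14.28 [ 0.4846 -0.1236  0.2025] [-1.7999e+02 -2.0000e-02 -2.0490e+01] [ 0.7  0.2 -0.4] 0.0925
wrist post_a [([126.0, 199.0], 0.93, [0.5809, -0.052]), ([134.0, 429.0], 0.69, [0.5036, -0.2389])]
wrist hub [([25.0, 316.0], 0.76, [0.6346, -0.1821])]
wrist drum_center []
wrist bay []
wrist compartment []
top post_a [([184.0, 337.0], 0.78, [0.5781, -0.0514])]
top hub [([167.0, 387.0], 0.64, [0.6352, -0.1844])]
top drum_center []
top bay []
top compartment [([188.0, 428.0], 0.57, [0.5829, -0.2905])]
scene post_a [([166.0, 272.0], 0.89, [0.4934, -0.224]), ([210.0, 299.0], 0.58, [0.5896, -0.0453])]
scene hub [([210.0, 257.0], 0.86, [0.6341, -0.189])]
scene drum_center [([189.0, 286.0], 0.63, [0.532, -0.1386]), ([194.0, 287.0], 0.52, [0.5496, -0.1244])]
scene bay [([196.0, 281.0], 0.75, [0.545, -0.1545])]
scene compartment [([197.0, 284.0], 0.9, [0.54, -0.1447])]
```

View pics/w3_wrist.png

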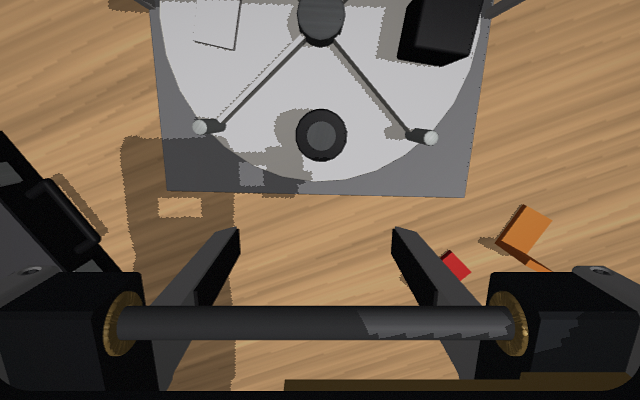

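The drum stands centred in the front compartment, with its top at (321,135), and the posts are symmetric at (199,127) and (430,137). Now I'll locate it exactly.

```bash
python3 - <<'E'
from h import *
im,K,M=cam('wrist')
g=cv2.cvtColor(im,cv2.COLOR_BGR2GRAY)[100:170,280:362]
c=max(cv2.findContours((g<75).astype(np.uint8),0,2)[0],key=cv2.contourArea);(x,y),rad=cv2.minEnclosingCircle(c)
rc=[y+100,x+280];print(rc,rad)
s=r.sense();Rm=Ro.from_euler('xyz',s['ee_rot'],degrees=True).as_matrix()
for q in (rc,[136,321]):
  p=ray(K,M,q,.115);print(p,'tool delta',Rm.T@(p-s['tcp_pos']))
E
```

```text
[134.5, 320.5] 26.315494537353516
[ 0.53727276 -0.14932075  0.115     ] tool delta [0.05851553 0.00569454 0.08745554]
[ 0.53598035 -0.14928829  0.115     ] tool delta [0.0572932  0.0061156  0.08745553]
```

Request:
{"fn": "move_arm", "kwargs": {"deltas": [[[0.08,0.01,0],[0,0,0],-1],[[0.08,0.01,0],[0,0,0],-1],[[0.033,0,0.05],[0,0,0],-1],[[0,0,0.12],[0,0,0],-1],[[0,0,0.12],[0,0,0],-1],[[0,0,0.1],[0,0,0],-1],[[0,0,0.045],[0,0,0],-1],[[0,0,0],[0,0,0],1],[[0,0,0],[0,0,0],1],[[0,0,0],[0,0,0],1],[[0,0,0],[0,0,0],1],[[0,0,0],[0,0,0],1]], "grip_force": 25}}

```text
time: 16.73
tcp_pos: [0.5367, -0.1494, 0.0722]
ee_rot: [-180.0, -0.0, -20.4]
force: [-0.2, -0.1, -0.1]
finger_gap: 0.0473
grasp_force: 0.0
```

Request:
{"fn": "move_arm", "kwargs": {"deltas": [[[0,0,0],[0,0,0],1],[[0,0,0],[0,0,0],1],[[0,0,0],[0,0,0],1],[[0,0,-0.02],[0,0,0],1],[[0,0,-0.06],[0,0,0],1],[[0,0,-0.1],[0,0,0],1],[[0,0,-0.15],[0,0,0],1],[[0,0,-0.1],[0,0,0],1],[[0,0,0],[0,0,0],1]]}}

```text
time: 17.85
tcp_pos: [0.5374, -0.1496, 0.2038]
ee_rot: [-180.0, -0.3, -20.4]
force: [0.2, 0.1, -1.3]
finger_gap: 0.0435
grasp_force: 25.0
```

```bash
python3 look.py top,scene pad_top,drum2_center,case,drum_center w4
```

```text
17.85 [ 0.5374 -0.1496  0.2038] [-180.     -0.28  -20.44] [ 0.2  0.1 -1.3] 0.0435
top pad_top [([229.0, 216.0], 0.68, [0.4711, 0.2496])]
top drum2_center []
top case [([207.0, 212.0], 0.94, [0.5304, 0.2681])]
top drum_center [([167.0, 389.0], 0.53, [0.6265, -0.1819])]
scene pad_top [([240.0, 400.0], 0.76, [0.4718, 0.2566]), ([168.0, 269.0], 0.19, [0.4639, -0.2712])]
scene drum2_center [([263.0, 388.0], 0.84, [0.5828, 0.273])]
scene case [([261.0, 388.0], 0.6, [0.5423, 0.2584])]
scene drum_center [([163.0, 282.0], 0.55, [0.4528, -0.2179])]
```

Request:
{"fn": "move_arm", "kwargs": {"deltas": [[[0,0,0],[0,0,-0.08],1],[[0,0,0],[0,0,-0.158],1],[[0,0,0],[0,0,-0.158],1],[[0,0,0],[0,0,-0.158],1],[[0,0,0],[0,0,-0.08],1],[[-0.015,-0.06,0],[0,0,0],1],[[-0.0285,-0.124,0],[0,0,0],1],[[-0.0285,-0.124,0],[0,0,0],1],[[-0.0285,-0.124,0],[0,0,0],1],[[-0.0285,-0.124,0],[0,0,0],1],[[-0.0285,-0.124,0],[0,0,0],1],[[-0.0285,-0.124,0],[0,0,0],1],[[-0.0285,-0.124,0],[0,0,0],1],[[-0.0285,-0.124,0],[0,0,0],1],[[-0.0285,-0.124,0],[0,0,0],1],[[-0.0285,-0.124,0],[0,0,0],1],[[-0.015,-0.06,0],[0,0,0],1],[[0,0,0],[0,0,0],1],[[0,0,0],[0,0,0],1]]}}

```text
time: 20.72
tcp_pos: [0.3855, 0.2409, 0.201]
ee_rot: [180.0, -0.0, 8.1]
force: [0.6, -1.1, -2.4]
finger_gap: 0.0439
grasp_force: 25.0
```

```bash
python3 look.py wrist,top,scene pad_top,drum2_center,drum_center w5
```

```text
20.73 [0.3855 0.2409 0.201 ] [179.99  -0.     8.05] [ 0.6 -1.1 -2.4] 0.0439
wrist pad_top [([97.0, 320.0], 0.6, [0.4774, 0.2478])]
wrist drum2_center []
wrist drum_center []
top pad_top [([226.0, 214.0], 0.62, [0.4797, 0.2569]), ([206.0, 212.0], 0.16, [0.5296, 0.2629])]
top drum2_center [([184.0, 204.0], 0.91, [0.5795, 0.2787])]
top drum_center []
scene pad_top [([238.0, 398.0], 0.7, [0.4709, 0.2501]), ([216.0, 259.0], 0.43, [0.6456, -0.1725])]
scene drum2_center [([261.0, 386.0], 0.63, [0.5813, 0.2638])]
scene drum_center [([186.0, 420.0], 0.83, [0.2832, 0.225]), ([182.0, 245.0], 0.51, [0.5828, -0.2716]), ([259.0, 388.0], 0.45, [0.5764, 0.2662])]
```

View pics/w5_wrist.png

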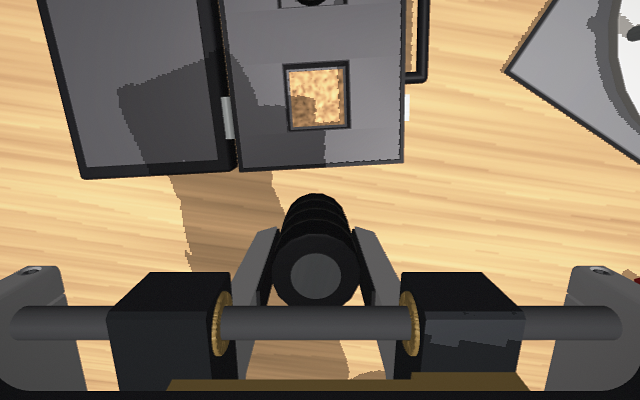

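The pocket rim corners are at about (283,66), (349,60), (351,126) and (289,131) with the cork inside. The held drum's top disc is at (316,275).

```bash
python3 - <<'E'
from h import *
im,K,M=cam('wrist');s=r.sense();t=s['tcp_pos'];Rm=Ro.from_euler('xyz',s['ee_rot'],degrees=True).as_matrix()
q=np.array([ray(K,M,c,.060) for c in [[66,283],[60,349],[126,351],[131,289]]])
print('sides',np.linalg.norm(q-np.roll(q,-1,0),axis=1));c=q.mean(0);print('rim',c,'tool',Rm.T@(c-t))
b=im[:,:,:].astype(int);m=((b[:,:,2]-b[:,:,0]>35)).astype(np.uint8);m[:60]=0;m[132:]=0;m[:,:280]=0;m[:,352:]=0
yx=np.argwhere(m);print(cv2.minAreaRect(yx.astype(np.float32)))
rc=np.array(cv2.minAreaRect(yx.astype(np.float32))[0]);c=ray(K,M,rc,.029);print('cork',c,'tool',Rm.T@(c-t))
d=ray(K,M,[275,316],t[2]+.043);print('drum top',d,'tool',Rm.T@(d-t))
E
python3 - <<'E'
import cv2
a=cv2.imread('pics/w5_scene.png')[120:280,330:490]
cv2.imwrite('pics/w5c.png',cv2.resize(a,None,fx=3.5,fy=3.5,interpolation=cv2.INTER_CUBIC))
E
```

```text
sides [0.06241146 0.06061963 0.06162545 0.06025079]
rim [0.47603081 0.25027487 0.06      ] tool [0.09073352 0.00380883 0.14094405]
((97.84922790527344, 317.08709716796875), (55.40095138549805, 53.75920104980469), 3.6913859844207764)
cork [0.47634349 0.25099724 0.029     ] tool [0.09114459 0.00313755 0.17194405]
drum top [0.38563146 0.23983787 0.24394373] tool [-0.0002345   0.00142704 -0.043     ]
```

View pics/w5c.png

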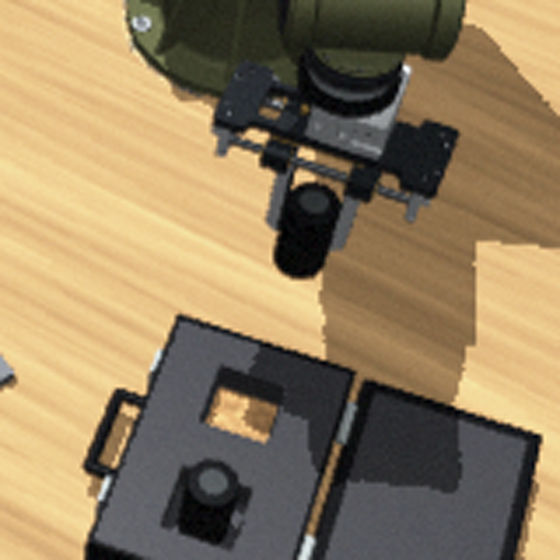

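Request:
{"fn": "move_arm", "kwargs": {"deltas": [[[0.08,0.003,0],[0,0,0],1],[[0.12,0.003,0],[0,0,0],1],[[0.08,0.002,0],[0,0,0],1],[[0.023,0,0.04],[0,0,0],1],[[0,0,0.1],[0,0,0],1],[[0,0,0.1],[0,0,0],1],[[0,0,0.08],[0,0,0],1],[[0,0,0.05],[0,0,0],1],[[0,0,0.04],[0,0,0],1],[[0,0,0.02],[0,0,0],1],[[0,0,0],[0,0,0],1]]}}

```text
time: 22.75
tcp_pos: [0.476, 0.2517, 0.072]
ee_rot: [-180.0, -0.0, 8.1]
force: [-1.1, -0.3, -1.6]
finger_gap: 0.044
grasp_force: 25.0
```

Request:
{"fn": "move_arm", "kwargs": {"deltas": [[[0,0.003,0.007],[0,0,0],1],[[0,0,0.007],[0,0,0],1],[[0,0,0.004],[0,0,0],1],[[0,0,0],[0,0,0],1]]}}

```text
time: 23.25
tcp_pos: [0.4761, 0.2508, 0.0665]
ee_rot: [180.0, 0.0, 8.1]
force: [0.5, 0.6, -1.6]
finger_gap: 0.0435
grasp_force: 25.0
```

Request:
{"fn": "move_arm", "kwargs": {"deltas": [[[0,0,0.003],[0,0,0],1],[[0,0,0.002],[0,0,0],1],[[0,0,0],[0,0,0],1]]}}

```text
time: 23.62
tcp_pos: [0.4763, 0.2509, 0.0661]
ee_rot: [-180.0, -0.0, 8.1]
force: [-4.2, -1.7, 10.3]
finger_gap: 0.0438
grasp_force: 25.0
```

The drum is touching the pad. I'll release, retreat and check.

Request:
{"fn": "move_arm", "kwargs": {"deltas": [[[0,0,-0.001],[0,0,0],0.0],[[0,0,0],[0,0,0],-0.3],[[0,0,0],[0,0,0],-0.6],[[0,0,0],[0,0,0],-0.6],[[0,0,-0.05],[0,0,0],-0.6],[[0,0,-0.12],[0,0,0],-0.6],[[0,0,-0.15],[0,0,0],-0.6],[[0,0,-0.15],[0,0,0],-0.6],[[-0.1,0,0],[0,0,0],-0.6],[[-0.15,0,0],[0,0,0],-0.6],[[-0.05,0,0],[0,0,0],-0.6],[[0,0,0],[0,0,0],-0.6]]}}

```text
time: 25.12
tcp_pos: [0.3871, 0.2383, 0.2074]
ee_rot: [-180.0, -0.1, 8.1]
force: [1.1, 0.3, 0.5]
finger_gap: 0.0751
grasp_force: 0.0
```

```bash
python3 look.py wrist,scene,top drum_center,bracket_base,block_center,bar_center w6; python3 - <<'E'
import cv2,numpy as np
a=cv2.resize(cv2.imread('pics/w6_wrist.png'),(480,300));b=cv2.imread('pics/w6_scene.png')[120:320,160:480];c=cv2.resize(b,(480,300))
cv2.imwrite('pics/w6m.png',np.vstack([a,c]))
E
```

```text
25.12 [0.3871 0.2383 0.2074] [-1.7997e+02 -1.0000e-01  8.1100e+00] [1.1 0.3 0.5] 0.0751
wrist drum_center []
wrist bracket_base []
wrist block_center []
wrist bar_center []
scene drum_center [([233.0, 400.0], 0.53, [0.4774, 0.2541])]
scene bracket_base [([148.0, 302.0], 0.7, [0.3277, -0.2238]), ([144.0, 275.0], 0.44, [0.3655, -0.3183]), ([235.0, 270.0], 0.38, [0.685, -0.0956])]
scene block_center [([181.0, 247.0], 0.6, [0.5724, -0.2752]), ([198.0, 285.0], 0.46, [0.5596, -0.1262]), ([208.0, 300.0], 0.18, [0.5629, -0.0607])]
scene bar_center [([124.0, 299.0], 0.67, [0.2455, -0.2931]), ([310.0, 300.0], 0.59, [0.8401, 0.1343])]
top drum_center [([224.0, 215.0], 0.62, [0.4812, 0.2459])]
top bracket_base [([150.0, 354.0], 0.86, [0.6781, -0.0998]), ([289.0, 449.0], 0.77, [0.3261, -0.3363]), ([296.0, 405.0], 0.74, [0.3073, -0.2243])]
top block_center [([183.0, 427.0], 0.82, [0.5895, -0.2808])]
top bar_center [([330.0, 442.0], 0.85, [0.2287, -0.3097]), ([94.0, 268.0], 0.67, [0.82, 0.124]), ([185.0, 336.0], 0.5, [0.5848, -0.0526])]
```

View pics/w6m.png

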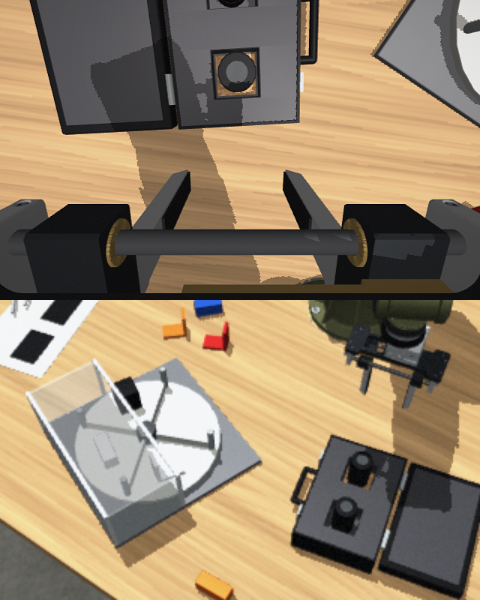

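The drum stands upright, centred in its pocket at (237,71). The second drum hasn't moved, and the block, bracket and bar are still on the table. I'm handing in.

```bash
python3 -c "
from station import ticket;print(ticket.job_done())"
```

```text
the job is handed in; nothing more can be done
None
```

I turned the carousel, lifted out the drum, stood it upright in the empty pocket and handed the job in at about 25 s; no verdict came back, but the last pictures showed everything in place.

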